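Load the tile cassette into the imaging chamber

ROBOT

A 7-joint arm with a two-finger parallel gripper is mounted at the origin on the work surface. World frame = base frame: x ahead of the robot, y to its left, z up, the work surface at z = 0. Lengths are in m, angles in rad, forces in N, time in s.
With the tool pointing down it reaches from about 0.4 to 0.75 m from the base axis. Payload 19.5 kg.
Tool frame: the origin (TCP) lies midway between the tips of the shut fingers; the grasp point (between the pads) lies 19 mm behind it (robot.tcp_to_grasp is the distance from the TCP to the grasp point, in m); z points along the fingers, y is the line along which they close (so a half turn about z gives the same grasp; the last joint's range is limited). The gripper opens to 85 mm and grips with 20 to 120 N. Pads are 22 mm wide; open, the fingers measure 114 mm over their backs; the gripper's body (76 mm by 85 mm) begins 54 mm behind the grasp point. The pads swing forward as they close: fully open they stand 13 mm farther back than shut.
Start: joints at [-1.158, 0.707, -0.028, 1.485, 0.022, 0.951, -0.075], TCP at [0.253, 0.517, 0.231] pointing down, gripper open.
Joint ranges: [-2.71, 2.71], [-0.32, 2.16], [-1.57, 1.52], [0, 2.45], [-1.46, 4.6], [0, 2.02], [-2.83, 2.83]. Speed limits (rad/s): [1.89, 1.89, 2.57, 2.57, 3.01, 3.01, 3.01].

INTERFACE

Orientations are given as a unit quaternion [w, x, y, z].
In Python, from bench import robot gives the robot as it stands.
- The arm moves only by the tool apply_moves, never from a script. Its argument "motion" is a list of rows, each a list of 7 numbers: the shift along the world's x, y, z in m, then the turn, a rotation vector about the world's x, y, z in rad, then the finger opening in m, from 0 to 0.0854. A call has 1 to 10 rows; each row is the pose to reach, as a shift and turn from the pose commanded when the call began; what a row does not reach only later rows make up. A row lasts 1/12 s, in which the tool goes at most 41.7 mm and 7.16 degrees, less where a joint would pass 70% of its speed; a pose out of reach is approached as far as the arm can. A call with a gripper value outside its range is refused whole. The fingers move at their own pace and stop on an object; "squeeze" is the grip in N (left out, the last holds). Time passes only in rows, so rows that repeat a pose let the fingers close. It gives the time, the measured TCP pose, the force, the opening and the grip force at its end, in the units of the state.
- robot.get_obs(): the state, without advancing time (a new reading comes with each control period).
- robot.grab_frame(name): name is "scene" or "top" or "wrist"; returns a dict with "pixels" (480x640x3 uint8, red, green, blue), "fx", "fy", "cx", "cy" (pixels), "pose" (4x4, takes a point from camera to world coordinates); the wrist camera has in their place "T_tool_cam" (4x4, takes a point from camera to tool coordinates, whose origin is the TCP and whose axes are the flange's). Camera axes: x right, y down, z forward; pixel columns grow to the right and rows downward; lengths in m; the calibration is good to about 2 mm. A picture is of the moment at which its call begins: read the wrist's pose just before it. There is no depth.
- robot.job_done(): hands the job in; it is judged then, once.
The state is a dict: "time_s": time; "q": joint angles; "qvel": joint speeds; "joint_torque": joint torques, N m; "eef_pos": TCP position; "ee_rot": TCP orientation; "contact_force": force on the tool from outside, world axes, zero at the start; "wrist_torque": the same for the moment, N m; "gripper_width": opening from 0.0 (shut) to 1.0 (fully open); "grasp_force": force on a finger pad.
Only numpy, scipy, OpenCV 4.12 (cv2) and the standard library are available. Lean on these libraries where they do the work, as an engineer would, in place of code of your own. Each camera call takes 0.05 s, during which the arm holds its last target. There are 200 camera calls.

TASK

Slide aside the chamber door in front of the cassette that carries the white tile with the coloured pattern, then push that cassette in along its lane until it is fully home against the end stop inside, and let go. The rubber-shod cassette jams if it is pushed off-centre, and the stop's depth is not known, so feel for it and push gently; leave the terracotta cassette and everything else on the bench as they are.

Things in the scene. Friction and masses are not known exactly. Their poses are not given: they have to be found in the camera images.
- chamber: fixed imaging chamber with two side-by-side lanes behind two sliding doors. Origin on the table at the middle of its front plane; +x leads into it, +y is its left, z up. Base plate 12 mm thick, x -180 to +230 mm, 384 mm wide. Lanes run along x, centred on y = +88 and -88 mm. The doors fill x = 2 to 18 mm, z = 28 to 112 mm.
- left_lane (a point): centre of the left lane's floor (12 mm above the table) in the chamber's front plane. Two steel rails, 133 mm apart, 10 mm thick, 14 mm above the floor, guide the cassette from 175 mm in front of the chamber to its back. Out of sight inside is a rigid end stop; its face is clamped somewhere 162 to 180 mm behind the front plane, different each time and for each lane.
- right_lane (a point): the same for the right lane.
- roof_edge (a point): middle of the roof's front upper edge, 19 mm behind the front plane, 112 mm above the table; the roof is 6 mm thick, clear for 86 mm, then a blue housing 162 mm high (lenses 178 mm). A cassette that is home has its push plate 3 to 21 mm behind this edge, under the roof, so the pushing tool must lean, its upper end back towards the robot, 35 to 45 degrees, at least for the last 50 mm.
- tile_cassette: the cassette to load: blue rims, carries a white glazed tile fragment with blue, green and red pattern (34 mm above the underside). 140 mm long (x, the way it slides), 120 mm wide; origin at the centre of its underside, +x enters the chamber first. Rims 30 mm high, rear plate 48 mm. 0.5 to 0.85 kg. It starts in either lane, in front of the door.
- tile_push_plate (a point): middle of the outer face of the tile cassette's flat upright rear plate, 28 mm above the underside, marked by a yellow stripe. The plate is 120 mm wide and spans 8 to 48 mm above the underside. Pushed here, towards +x, the cassette slides with 3 to 7 N.
- guide_shoes (a point): midpoint between the tile cassette's two rubber guide shoes, at its mid-length: 60 mm long, 130 mm over both, so 1.5 mm play at each rail. Pushed more than 10 to 20 mm off the centre line the cassette skews and the rubber wedges between the rails; backing off and pushing again at the middle, or on the other side, frees it.
- terracotta_cassette: the same make of cassette with grey rims and brown terracotta pieces (36 mm high), in the other lane: leave it. Origin at the centre of its underside.
- left_pull (a point): top centre of the left door's orange pull, a fin 40 mm long (along the chamber's y), 10 mm thick, standing 34 mm above the roof's front edge (z 112 to 146 mm). It sits near the outer end of the door.
- right_pull (a point): the same on the right door.
- door_left (a joint): opening of the left door (m), 0 = covering the left lane; grows as the door slides along the chamber's -y, in front of the right door, up to 0.165. The lane is free from 0.150 on. Grey panel 178 mm wide, about 2 N friction, stays where left, starts up to 12 mm ajar.
- door_right (a joint): the same for the right door, which opens along the chamber's +y, behind the left door.
- seat_left (a joint): travel of the small sprung button (m) in the face of the left lane's end stop: 0 = nothing there, 0.008 = pushed in flush by a cassette that is fully home. Its spring is weak (under 1 N) and does not push a cassette back. Cassettes touch it 8 mm before the stop.
- seat_right (a joint): the same in the right lane.
- pen: grey pen with a green end, 105 x 11 x 11 mm, lying on the base plate between the lanes; bystander. Origin at the centre of its underside.
- jar: amber glass jar, 60 mm wide, 85 mm high, left of the chamber; bystander.
- bowl: blue porcelain bowl, 110 mm wide, 50 mm high, right of the chamber; bystander.
- loupe: black hand magnifier, 170 mm long, lying at the left; bystander.
- soft_brush: brush, 170 mm long, lying at the right; bystander.
- sherd: white decorated sherd, 90 mm long, lying at the left of the chamber; bystander.

How it is judged:
By the outcome, as a careful person would: the job done as asked, in the order asked, and still so for the second after the job is handed in, with the robot touching nothing.
It also fails if it takes over 72 s, if anything falls off the work surface, if the arm or the gripper's body presses on something with over 40 N, if the wrist force passes 120 N, or if a joint passes its speed limit or range.

## Working session

There is one attempt and no reset: what is moved stays moved. The work goes in short steps, Python scripts to look and compute and a tool call to move; the robot and the scene stay as the last step left them, time stands still between calls to the robot, and variables do not carry over. Pictures are saved under pics/ and viewed, at most 10 in all, crops included, and the job is handed in when it is done.

Besides the shell and the picture viewer there is one more tool, called after "Request:" as name(argument=value, ...), one argument or row to a line, values as JSON. apply_moves: Moves the arm, as the interface text tells. Its arguments: {"type":"object","properties":{"motion":{"type":"array"},"squeeze":{"type":"number"}},"required":["motion"]}

```bash
mkdir -p pics; ls; cat > h.py <<'E'
import numpy as np, cv2
from bench import robot
def save(n,f):
    g=robot.grab_frame(n); cv2.imwrite(f'pics/{f}.png',g['pixels'][:,:,::-1]); 
    np.savez(f'pics/{f}.npz',**{k:v for k,v in g.items()}); return g
E
python3 - <<'E'
from h import *
print(robot.get_obs())
for n in ('scene','top'):
    g=save(n,n+'1'); print(g['fx'],g['fy'],g['cx'],g['cy'],np.round(g['pose'],3).tolist())
E
```

```text
pics
{'time_s': 0.0, 'q': array([-1.15768669,  0.70711099, -0.02766601,  1.48498352,  0.02197156,
        0.9509012 , -0.07549434]), 'qvel': array([-0.00155453, -0.00103779, -0.00088634, -0.00055452, -0.00080229,
       -0.00037663,  0.00142333]), 'joint_torque': array([ 1.66400546e-04, -8.83226681e+01,  1.23455554e+00, -2.36164033e+01,
        1.69320958e-02,  6.69444009e-03,  1.82472013e-05]), 'eef_pos': array([0.25245077, 0.51632731, 0.23082607]), 'ee_rot': array([-1.33833278e-04,  2.25437103e-01,  9.74257568e-01, -5.35148834e-04]), 'contact_force': array([-0.44470106,  0.43432584, -0.40377252]), 'wrist_torque': array([ 0.03080453, -0.01460538,  0.037107  ]), 'grasp_force': 0.0, 'gripper_width': 1.0006131741966575}
556.2617532986827 556.2617532986827 318.2330295135387 240.26373018365183 [[0.395, 0.804, -0.444, 1.004], [0.919, -0.347, 0.189, -0.191], [-0.002, -0.483, -0.876, 0.969], [0.0, 0.0, 0.0, 1.0]]
466.1510850896572 466.1510850896572 325.7325345706276 239.79514610022366 [[0.054, -0.976, 0.21, 0.408], [-0.999, -0.053, 0.011, 0.001], [0.001, -0.211, -0.978, 0.982], [0.0, 0.0, 0.0, 1.0]]
```

View pics/top1.png

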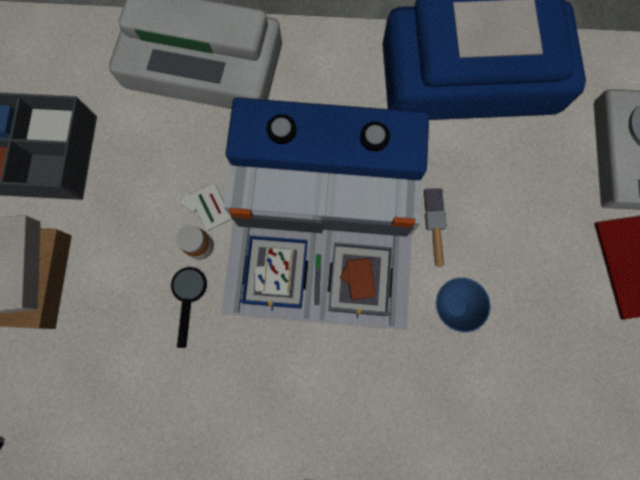

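View pics/scene1.png

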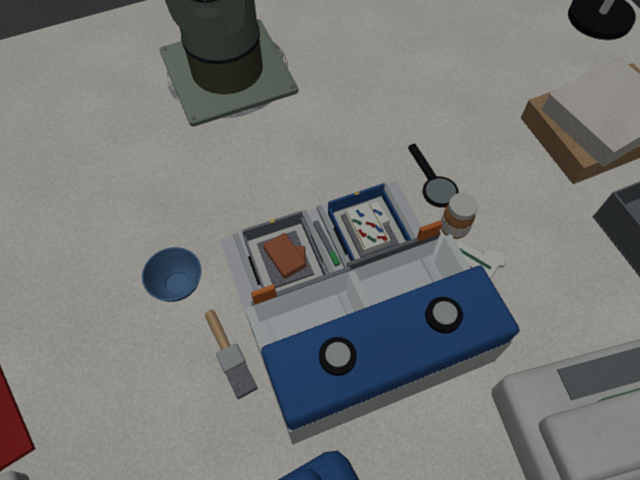

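The tile cassette (blue rims) is in the left lane, at top-view pixel (275,272). The left pull is at about (241,212) and the right pull at (404,222). I'll enlarge the view to measure these.

```bash
python3 - <<'E'
import cv2
a=cv2.imread('pics/top1.png')[190:335,215:425]; cv2.imwrite('pics/c1.png',cv2.resize(a,None,fx=3.8,fy=3.8,interpolation=cv2.INTER_CUBIC))
b=cv2.imread('pics/scene1.png')[175:325,220:480]; cv2.imwrite('pics/c2.png',cv2.resize(b,None,fx=3,fy=3,interpolation=cv2.INTER_CUBIC))
E
```

```text
(no output)
```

View pics/c1.png

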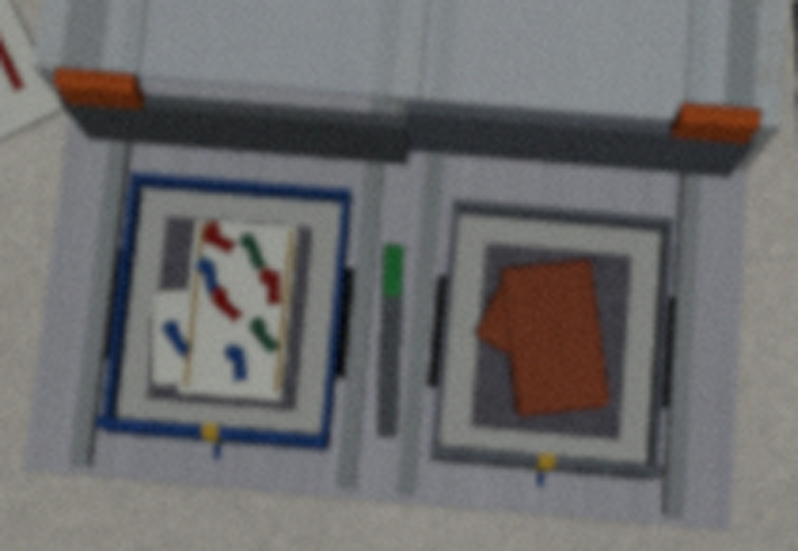

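View pics/c2.png

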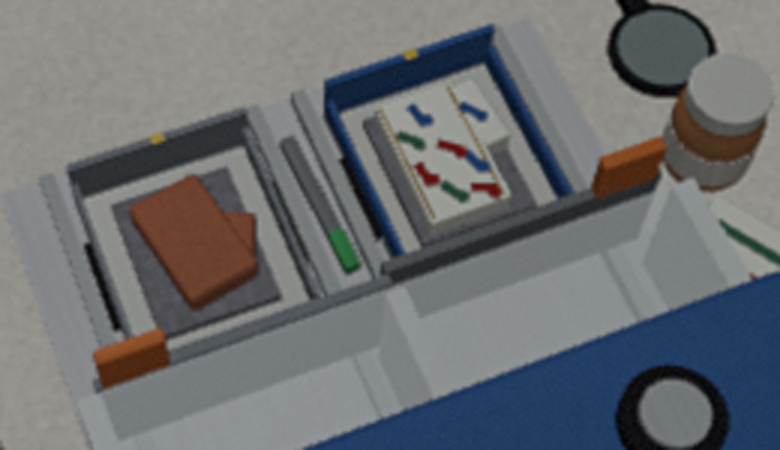

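```bash
cat > fit.py <<'E'
from h import *
from scipy.optimize import least_squares
T=dict(np.load('pics/top1.npz')); S=dict(np.load('pics/scene1.npz'))
def proj(g,p):
    c=np.linalg.inv(g['pose'])@np.append(p,1); return np.array([g['fx']*c[0]/c[2]+g['cx'],g['fy']*c[1]/c[2]+g['cy']])
def W(v,p): 
    c,s=np.cos(v[2]),np.sin(v[2]); return np.array([v[0]+c*p[0]-s*p[1],v[1]+s*p[0]+c*p[1],p[2]])
# v: cx cy yaw, cassX, pull y left, pull y right
def obs(v):
    X=v[3]; o=[]
    t=lambda u,w,p:o.append((T,np.array([215+u/3.8,190+w/3.8]),p))
    s=lambda u,w,p:o.append((S,np.array([220+u/3,175+w/3]),p))
    t(27,470,(-.18,.192,.006)); t(727,525,(-.18,-.192,.006))
    t(100,430,(X-.07,.148,.06)); t(327,447,(X-.07,.028,.06)); t(210,428,(X-.07,.088,.06))
    t(135,176,(X+.07,.148,.042)); t(350,190,(X+.07,.028,.042))
    t(99,77,(.007,v[4],.146)); t(721,110,(.014,v[5],.146))
    s(411,52,(X-.07,.088,.06)); s(493,27,(X-.07,.148,.06)); s(325,82,(X-.07,.028,.06))
    s(8,190,(-.18,-.192,.012)); s(631,152,(.007,v[4],.146)); s(130,345,(.014,v[5],.146))
    return o
f=lambda v:np.concatenate([proj(g,W(v,p))-u for g,u,p in obs(v)])
r=least_squares(f,[.6,0,0,-.1,.16,-.16],loss='soft_l1'); v=r.x
if __name__=='__main__':
    print(v.round(4)); print(r.fun.reshape(-1,2).round(1).tolist() if 0 else f(v).reshape(-1,2).round(1).tolist())
    for n,p in dict(pullL=(.007,v[4],.146),plate=(v[3]-.07,.088,.04),home_plate=(.171-.14,.088,.04)).items(): print(n,W(v,p).round(4))
E
python3 fit.py
```

```text
[ 0.6252  0.0221 -0.028  -0.0856  0.1513 -0.1531]
[[-0.6, -0.2], [0.5, 0.9], [-1.9, -1.8], [-1.0, -1.2], [-0.6, 1.2], [-1.4, -2.1], [-0.2, -1.1], [-1.2, -0.4], [-1.2, 0.4], [-2.0, -0.1], [-1.5, -1.1], [-1.7, -0.5], [-4.7, 1.9], [-0.8, 0.7], [-0.7, 0.2]]
pullL [0.6365 0.1732 0.146 ]
plate [0.4722 0.1144 0.04  ]
home_plate [0.6587 0.1092 0.04  ]
```

Request:
apply_moves(
  motion=[
    [0.034,-0.024,0,0,0,0.1,0],
    [0.067,-0.048,0,0,0,0.2,0],
    [0.1,-0.072,0,0,0,0.3,0],
    [0.133,-0.096,0,0,0,0.4,0],
    [0.166,-0.12,0,0,0,0.427,0],
    [0.2,-0.144,0,0,0,0.427,0],
    [0.233,-0.168,0,0,0,0.427,0],
    [0.266,-0.192,0,0,0,0.427,0],
    [0.3,-0.216,0,0,0,0.427,0],
    [0.333,-0.24,0,0,0,0.427,0],
  ],
  squeeze=30,
)

```text
time_s: 0.93
eef_pos: [0.5871, 0.2747, 0.2311]
ee_rot: [-0.0, 0.014, 1.0, -0.0]
contact_force: [0.6, 0.5, -0.7]
gripper_width: -0.001
grasp_force: 0.0
```

Request:
apply_moves(
  motion=[
    [0.03,-0.02,0,0,0,0,0],
    [0.05,-0.036,-0.02,0,0,0,0],
    [0.05,-0.036,-0.055,0,0,0,0],
    [0.05,-0.036,-0.09,0,0,0,0],
    [0.05,-0.036,-0.106,0,0,0,0],
    [0.05,-0.036,-0.106,0,0,0,0],
  ],
)

```text
time_s: 1.43
eef_pos: [0.6339, 0.2397, 0.1211]
ee_rot: [-0.003, 0.014, 1.0, -0.001]
contact_force: [0.3, -0.4, -0.1]
gripper_width: -0.001
grasp_force: 0.0
```

```bash
python3 - <<'E'
from h import *
save('scene','s2'); b=cv2.imread('pics/s2.png')[130:330,230:490]; cv2.imwrite('pics/c3.png',cv2.resize(b,None,fx=3,fy=3,interpolation=cv2.INTER_CUBIC))
E
```

```text
(no output)
```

View pics/c3.png

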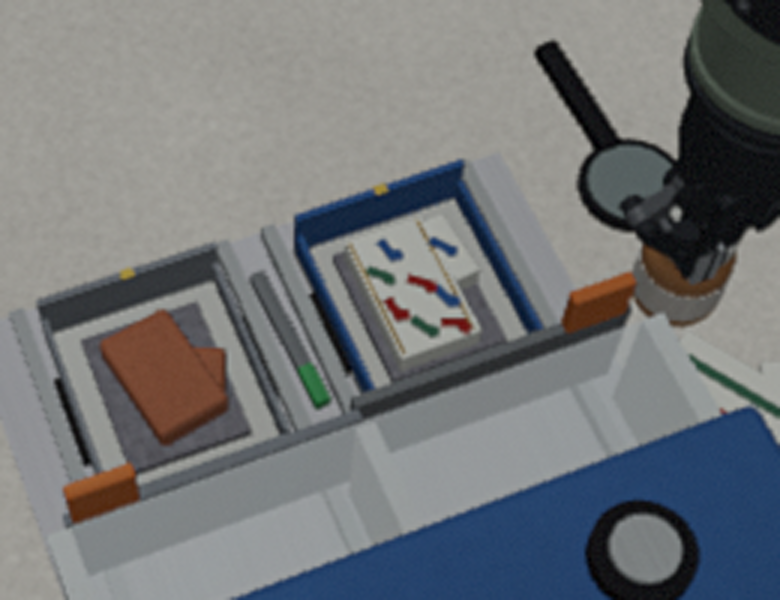

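The fingertip is beside the outer end of the fin, at (710,275), in line with it. I'll push now.

Request:
apply_moves(
  motion=[
    [0,-0.012,0,0,0,0,0],
    [-0.001,-0.024,0,0,0,0,0],
    [-0.001,-0.034,0,0,0,0,0],
    [-0.001,-0.048,0,0,0,0,0],
    [-0.002,-0.064,0,0,0,0,0],
    [-0.002,-0.08,0,0,0,0,0],
    [-0.003,-0.096,0,0,0,0,0],
    [-0.003,-0.112,0,0,0,0,0],
    [-0.004,-0.128,0,0,0,0,0],
    [-0.004,-0.144,0,0,0,0,0],
  ],
)

```text
time_s: 2.32
eef_pos: [0.6314, 0.0946, 0.1257]
ee_rot: [0.0, 0.014, 1.0, 0.0]
contact_force: [-1.5, 4.2, 2.0]
gripper_width: 0.002
grasp_force: 1.6
```

Request:
apply_moves(
  motion=[
    [0,-0.012,0,0,0,0,0],
    [0,-0.024,0,0,0,0,0],
    [-0.001,-0.034,0,0,0,0,0],
    [-0.001,-0.04,0,0,0,0,0],
    [-0.001,-0.044,0,0,0,0,0],
    [-0.001,-0.044,0,0,0,0,0],
  ],
)

```text
time_s: 2.82
eef_pos: [0.6306, 0.0516, 0.1252]
ee_rot: [-0.0, 0.014, 1.0, -0.0]
contact_force: [-0.7, -0.4, 1.2]
gripper_width: 0.0
grasp_force: 0.0
```

Request:
apply_moves(
  motion=[
    [0,-0.003,0,0,0,0,0],
    [0,-0.006,0,0,0,0,0],
    [0,-0.009,0,0,0,0,0],
    [0,-0.01,0,0,0,0,0],
    [0,-0.01,0,0,0,0,0],
  ],
)

```text
time_s: 3.23
eef_pos: [0.6304, 0.0473, 0.1253]
ee_rot: [0.0, 0.012, 1.0, 0.003]
contact_force: [-0.4, 22.6, -1.0]
gripper_width: 0.0
grasp_force: 11.3
```

Request:
apply_moves(
  motion=[
    [0,0.02,0,0,0,0,0],
    [0,0.025,0.04,0,0,0,0],
    [-0.01,0.035,0.08,0,0,0,0],
    [-0.04,0.045,0.11,-0.003,-0.11,0,0],
    [-0.075,0.055,0.12,-0.006,-0.22,0,0],
    [-0.11,0.06,0.12,-0.009,-0.33,0,0],
    [-0.145,0.065,0.12,-0.012,-0.44,0,0],
    [-0.175,0.07,0.12,-0.015,-0.55,0,0],
    [-0.2,0.072,0.12,-0.018,-0.66,0,0],
    [-0.2,0.072,0.12,-0.0195,-0.698,0,0],
  ],
)

```text
time_s: 4.07
eef_pos: [0.4951, 0.1055, 0.2476]
ee_rot: [0.225, 0.013, 0.974, -0.023]
contact_force: [-0.3, 0.1, -0.6]
gripper_width: -0.001
grasp_force: 0.0
```

Request:
apply_moves(
  motion=[
    [0,0,0,0,0,0,0],
    [0,0,0,0,0,0,0],
  ],
)

```text
time_s: 4.23
eef_pos: [0.496, 0.107, 0.2478]
ee_rot: [0.225, 0.012, 0.974, -0.023]
contact_force: [0.4, 0.2, -0.6]
gripper_width: 0.005
grasp_force: 0.0
```

Request:
apply_moves(
  motion=[
    [-0.015,0.002,-0.015,-0.001,-0.05,0,0],
    [-0.03,0.004,-0.03,-0.003,-0.1,0,0],
    [-0.045,0.006,-0.045,-0.004,-0.15,0,0],
    [-0.062,0.008,-0.06,-0.006,-0.2,0,0],
    [-0.062,0.008,-0.08,-0.007,-0.243,0,0],
    [-0.062,0.008,-0.1,-0.007,-0.243,0,0],
    [-0.062,0.008,-0.1,-0.007,-0.243,0,0],
  ],
)

```text
time_s: 4.82
eef_pos: [0.3913, 0.1271, 0.3019]
ee_rot: [0.291, 0.019, 0.955, -0.048]
contact_force: [0.3, 0.3, -0.4]
gripper_width: 0.0
grasp_force: 0.0
```

```bash
python3 - <<'E'
from h import *
o=robot.get_obs();print(o['q'].round(2),o['eef_pos'],o['ee_rot'])
save('top','t3'); b=cv2.imread('pics/t3.png')[180:340,215:425]; cv2.imwrite('pics/c4.png',cv2.resize(b,None,fx=3.7,fy=3.7,interpolation=cv2.INTER_CUBIC))
E
```

```text
[-1.38  0.42  1.02  2.42  0.8   0.    0.24] [0.39126018 0.12706544 0.30192012] [ 0.29138122  0.01862247  0.95523994 -0.04761144]
```

View pics/c4.png

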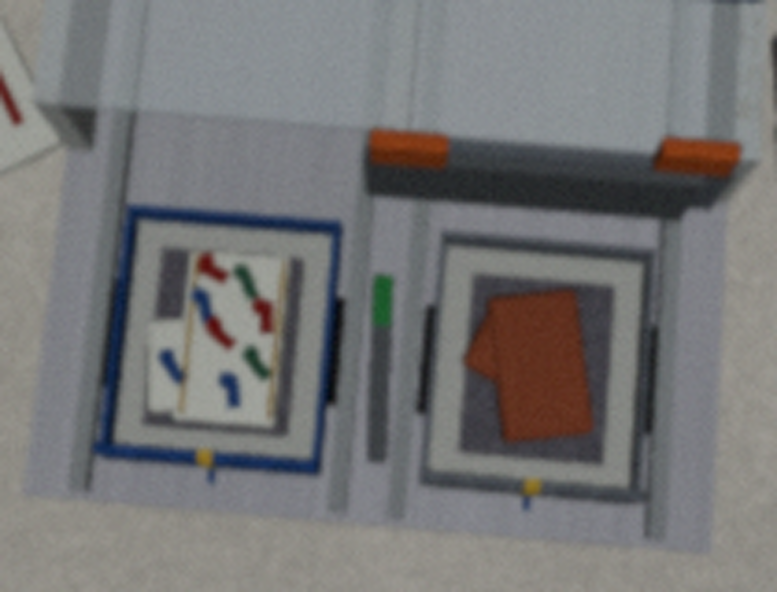

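The left door is fully open: its pull is now at (410,148), and the lane is clear. The arm hit the limits of joints 4 and 6 because I leaned it too close to the base. I'll start the push upright and lean further out.

```bash
cat > go.py <<'E'
import sys
from h import *
from scipy.spatial.transform import Rotation as R
o=robot.get_obs()
q=o['ee_rot']; cur=R.from_quat([q[1],q[2],q[3],q[0]])
def to(p,tilt,yaw=-.028):
    down=R.from_quat([-yaw/2,1,0,0])
    d=R.from_rotvec(-np.radians(tilt)*np.array([-np.sin(yaw),np.cos(yaw),0]))*down
    return (np.array(p)-o['eef_pos']).round(4).tolist(), (d*cur.inv()).as_rotvec().round(3).tolist()
a=list(map(float,sys.argv[1:])); print('q',o['q'].round(2),'F',o['contact_force'].round(1)); print(o['eef_pos'].round(4),*to(a[:3],a[3]))
E
python3 go.py .5 .114 .2 0
```

```text
q [-1.39  0.42  1.03  2.42  0.81  0.    0.24] F [1.  1.8 1. ]
[0.3892 0.1287 0.3024] [0.1108, -0.0147, -0.1024] [0.103, 0.591, 0.007]
```

Request:
apply_moves(
  motion=[
    [0.03,-0.004,0,0.018,0.1,0.001,0],
    [0.06,-0.008,0,0.036,0.2,0.002,0],
    [0.09,-0.012,0,0.053,0.3,0.004,0],
    [0.11,-0.0147,0,0.07,0.4,0.005,0],
    [0.11,-0.0147,-0.02,0.087,0.5,0.006,0],
    [0.11,-0.0147,-0.04,0.103,0.591,0.007,0],
    [0.11,-0.0147,-0.06,0.103,0.591,0.007,0],
    [0.11,-0.0147,-0.06,0.103,0.591,0.007,0],
    [0.11,-0.0147,-0.06,0.103,0.591,0.007,0],
  ],
)

```text
time_s: 5.62
eef_pos: [0.4983, 0.1119, 0.2448]
ee_rot: [0.118, 0.016, 0.992, -0.042]
contact_force: [-1.1, -0.3, -0.2]
gripper_width: 0.0
grasp_force: 0.0
```

```bash
python3 go.py .43 .1155 .15 0
```

```text
q [-0.37  0.52 -0.02  1.91  0.35  0.55  0.87] F [-1.1 -0.3 -0.2]
[0.4983 0.1119 0.2448] [-0.0683, 0.0036, -0.0948] [0.087, 0.235, 0.004]
```

Request:
apply_moves(
  motion=[
    [0,0,0.01,0.1,0,0,0],
    [0,0,0.02,0.2,0,0,0],
    [0,0,0.03,0.3,0,0,0],
    [0,0,0.04,0.3,0,0,0],
    [0,0,0.05,0.3,0,0,0],
  ],
)

```text
time_s: 6.03
eef_pos: [0.4984, 0.1084, 0.2969]
ee_rot: [0.116, 0.037, 0.987, 0.108]
contact_force: [0.2, -1.3, 0.3]
gripper_width: -0.002
grasp_force: 0.0
```

```bash
python3 go.py .5 .1155 .3 0
```

```text
q [ 0.07  0.44 -0.39  1.89  0.05  0.55  1.2 ] F [ 0.2 -1.3  0.3]
[0.4984 0.1084 0.2969] [0.0016, 0.0071, 0.0031] [-0.213, 0.237, 0.046]
```

Request:
apply_moves(
  motion=[
    [0.006,0,0,-0.1,0,0,0],
    [0.012,0,0,-0.2,0,0,0],
    [0.02,0,0,-0.3,0,0,0],
    [0.03,0,0,-0.4,0,0,0],
    [0.04,0,0,-0.5,0,0,0],
    [0.05,0,0,-0.6,0,0,0],
    [0.05,0,0,-0.7,0,0,0],
    [0.05,0,0,-0.8,0,0,0],
    [0.05,0,0,-0.9,0,0,0],
    [0.05,0,0,-0.9,0,0,0],
  ],
)

```text
time_s: 6.87
eef_pos: [0.547, 0.1142, 0.2932]
ee_rot: [0.117, -0.023, 0.934, -0.337]
contact_force: [-1.3, 1.1, -1.0]
gripper_width: -0.001
grasp_force: 0.0
```

```bash
python3 go.py .55 .1155 .3 40
```

```text
q [-0.71  0.72  0.15  1.55  0.67  1.17  0.67] F [-1.3  1.1 -1. ]
[0.547  0.1142 0.2932] [0.003, 0.0013, 0.0068] [0.661, -0.44, 0.166]
```

Request:
apply_moves(
  motion=[
    [0,0,0,0,-0.1,0,0],
    [0,0,0,0,-0.2,0,0],
    [0,0,0,0,-0.3,0,0],
    [0,0,0,0,-0.4,0,0],
    [0,0,0,0,-0.5,0,0],
    [0,0,0,0,-0.6,0,0],
    [0,0,0,0,-0.7,0,0],
    [0,0,0,0,-0.8,0,0],
    [0,0,0,0,-0.9,0,0],
    [0,0,0,0,-0.9,0,0],
  ],
)

```text
time_s: 7.7
eef_pos: [0.5476, 0.111, 0.2951]
ee_rot: [0.514, 0.129, 0.79, -0.309]
contact_force: [0.9, 0.6, -0.4]
gripper_width: -0.001
grasp_force: 0.0
```

```bash
python3 go.py .55 .1155 .3 65
```

```text
q [-1.15  0.93  0.62  2.13  1.55  0.8  -1.01] F [ 0.9  0.6 -0.4]
[0.5476 0.111  0.2951] [0.0024, 0.0045, 0.0049] [0.39, 0.013, 0.533]
```

Request:
apply_moves(
  motion=[
    [0,0,0,0.06,0,0.09,0],
    [0,0,0,0.13,0,0.18,0],
    [0,0,0,0.2,0.005,0.27,0],
    [0,0,0,0.26,0.01,0.36,0],
    [0,0,0,0.33,0.013,0.45,0],
    [0,0,0,0.39,0.013,0.533,0],
    [0,0,0,0.39,0.013,0.533,0],
    [0,0,0,0.39,0.013,0.533,0],
  ],
)

```text
time_s: 8.37
eef_pos: [0.5538, 0.1176, 0.2679]
ee_rot: [0.512, 0.033, 0.851, -0.112]
contact_force: [-0.1, -0.5, -0.5]
gripper_width: -0.005
grasp_force: 0.0
```

```bash
python3 go.py .43 .1155 .2 40
```

```text
q [-0.58  0.74 -0.16  2.44  2.17  1.21 -1.35] F [-0.1 -0.5 -0.5]
[0.5538 0.1176 0.2679] [-0.1238, -0.0021, -0.0679] [0.194, 0.38, 0.113]
```

Request:
apply_moves(
  motion=[
    [-0.004,0,-0.01,0.03,0.06,0.015,0],
    [-0.008,0,-0.02,0.06,0.12,0.03,0],
    [-0.012,0,-0.03,0.09,0.18,0.045,0],
    [-0.016,0,-0.04,0.12,0.24,0.06,0],
    [-0.02,0,-0.05,0.15,0.3,0.08,0],
    [-0.03,0,-0.068,0.194,0.38,0.113,0],
    [-0.03,0,-0.068,0.194,0.38,0.113,0],
    [-0.03,0,-0.068,0.194,0.38,0.113,0],
  ],
)

```text
time_s: 9.03
eef_pos: [0.5242, 0.1174, 0.1999]
ee_rot: [0.343, 0.013, 0.939, -0.005]
contact_force: [-0.2, 0.7, 0.7]
gripper_width: 0.004
grasp_force: 0.0
```

```bash
python3 go.py .43 .1155 .1 30
```

```text
q [-0.29  0.66 -0.28  2.38  2.37  0.71 -1.26] F [-0.2  0.7  0.7]
[0.5242 0.1174 0.1999] [-0.0942, -0.0019, -0.0999] [0.006, 0.177, 0.001]
```

Request:
apply_moves(
  motion=[
    [-0.015,0,-0.015,0.001,0.03,0,0],
    [-0.03,0,-0.03,0.002,0.06,0,0],
    [-0.045,-0.001,-0.045,0.003,0.09,0,0],
    [-0.06,-0.001,-0.06,0.004,0.12,0,0],
    [-0.075,-0.001,-0.075,0.005,0.15,0,0],
    [-0.09,-0.002,-0.09,0.006,0.177,0,0],
    [-0.094,-0.002,-0.1,0.006,0.177,0,0],
    [-0.094,-0.002,-0.1,0.006,0.177,0,0],
  ],
)

```text
time_s: 9.7
eef_pos: [0.4679, 0.1365, 0.1177]
ee_rot: [0.268, 0.009, 0.963, -0.006]
contact_force: [-0.0, 0.2, -0.8]
gripper_width: -0.0
grasp_force: 0.0
```

```bash
python3 go.py .43 .1155 .036 35
```

```text
q [ 0.06  1.09 -1.26  2.45  1.86  1.41 -0.88] F [-0.   0.2 -0.8]
[0.4679 0.1365 0.1177] [-0.0379, -0.021, -0.0817] [0.005, -0.069, -0.007]
```

Request:
apply_moves(
  motion=[
    [-0.002,-0.003,0,0,0.04,0,0],
    [-0.006,-0.006,0,0.001,0.08,0,0],
    [-0.012,-0.01,0,0.003,0.12,0,0],
    [-0.02,-0.015,0,0.004,0.157,0,0],
    [-0.03,-0.021,0,0.005,0.157,0,0],
    [-0.038,-0.021,0,0.005,0.157,0,0],
    [-0.038,-0.021,0,0.005,0.157,0,0],
    [-0.038,-0.021,0,0.005,0.157,0,0],
  ],
)

```text
time_s: 10.37
eef_pos: [0.4301, 0.1164, 0.1174]
ee_rot: [0.191, 0.009, 0.981, -0.003]
contact_force: [1.2, -0.2, 0.3]
gripper_width: -0.002
grasp_force: 0.0
```

```bash
python3 go.py .43 .1155 .036 22
```

```text
q [ 0.15  1.04 -1.3   2.44  1.72  1.25 -0.76] F [ 1.2 -0.2  0.3]
[0.4301 0.1164 0.1174] [-0.0001, -0.0009, -0.0814] [0.003, 0.001, -0.009]
```

Request:
apply_moves(
  motion=[
    [0,0,-0.02,0,0,0,0],
    [0,0,-0.04,0.001,0,-0.003,0],
    [0,0,-0.06,0.002,0,-0.006,0],
    [0,-0.001,-0.08,0.003,0.001,-0.009,0],
    [0,-0.001,-0.08,0.003,0.001,-0.009,0],
  ],
)

```text
time_s: 10.78
eef_pos: [0.4364, 0.1167, 0.0334]
ee_rot: [0.185, 0.014, 0.983, -0.006]
contact_force: [-0.3, 0.4, 4.1]
gripper_width: -0.002
grasp_force: 0.0
```

```bash
python3 go.py .43 .1155 .037 22; python3 - <<'E'
from h import *
save('scene','s5'); b=cv2.imread('pics/s5.png')[90:290,240:500]; cv2.imwrite('pics/c5.png',cv2.resize(b,None,fx=3,fy=3,interpolation=cv2.INTER_CUBIC))
E
```

```text
q [ 0.17  1.47 -1.57  2.45  1.78  1.75 -0.72] F [-0.3  0.4  4.1]
[0.4364 0.1167 0.0334] [-0.0064, -0.0012, 0.0036] [0.006, -0.012, 0.002]
```

View pics/c5.png

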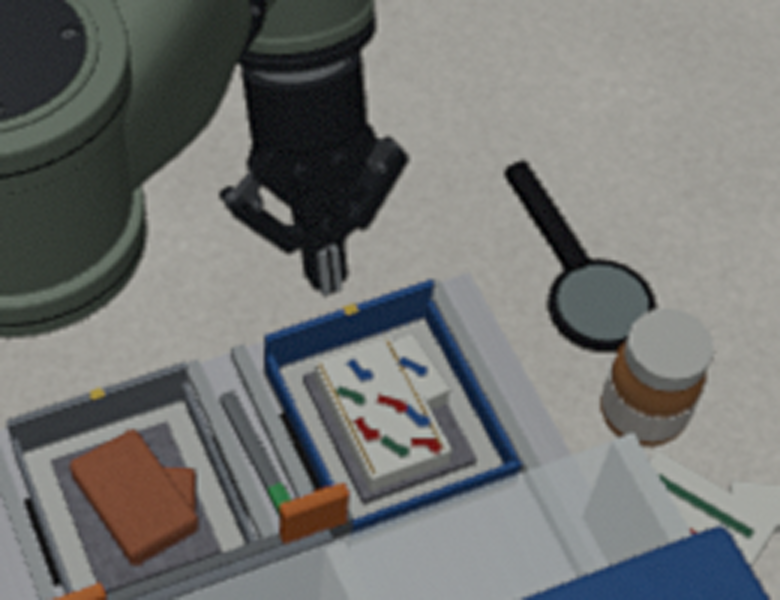

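The fingertip at (328,285) is behind the yellow stripe at (350,309), and the TCP is about 1 mm off the lane's centre. I'll push gently and watch the force and joints.

Request:
apply_moves(
  motion=[
    [0.005,-0.001,0.003,0.003,0,0,0],
    [0.01,-0.001,0.004,0.006,0,0.002,0],
    [0.016,-0.002,0.004,0.006,0,0.002,0],
    [0.022,-0.002,0.004,0.006,0,0.002,0],
    [0.027,-0.002,0.004,0.006,0,0.002,0],
    [0.032,-0.002,0.004,0.006,0,0.002,0],
    [0.037,-0.002,0.004,0.006,0,0.002,0],
    [0.042,-0.002,0.004,0.006,0,0.002,0],
  ],
)

```text
time_s: 11.5
eef_pos: [0.4796, 0.1155, 0.0412]
ee_rot: [0.187, 0.013, 0.982, -0.001]
contact_force: [-6.9, -0.0, 4.0]
gripper_width: 0.003
grasp_force: 3.3
```

```bash
python3 go.py .5 .1135 .037 26
```

```text
q [ 0.25  1.45 -1.56  2.31  1.82  1.67 -0.51] F [-6.9 -0.   4. ]
[0.4796 0.1155 0.0412] [0.0204, -0.002, -0.0042] [-0.005, -0.077, -0.002]
```

Request:
apply_moves(
  motion=[
    [0.005,0,-0.001,0,-0.01,0,0],
    [0.01,-0.001,-0.002,0,-0.02,0,0],
    [0.015,-0.001,-0.003,0,-0.03,0,0],
    [0.02,-0.001,-0.004,0,-0.04,0,0],
    [0.025,-0.002,-0.004,0,-0.05,0,0],
    [0.03,-0.002,-0.004,0,-0.06,0,0],
    [0.035,-0.002,-0.004,0,-0.07,0,0],
    [0.04,-0.002,-0.004,0,-0.08,0,0],
  ],
)

```text
time_s: 12.17
eef_pos: [0.5198, 0.1134, 0.0369]
ee_rot: [0.227, 0.014, 0.974, -0.001]
contact_force: [-2.6, 0.1, -1.7]
gripper_width: -0.003
grasp_force: 1.7
```

```bash
python3 go.py .56 .1125 .037 34
```

```text
q [ 0.27  1.48 -1.53  2.26  1.94  1.67 -0.44] F [-2.6  0.1 -1.7]
[0.5198 0.1134 0.0369] [0.0402, -0.0009, 0.0001] [-0.008, -0.136, -0.001]
```

Request:
apply_moves(
  motion=[
    [0.005,0,0,0,-0.015,0,0],
    [0.01,0,0,-0.001,-0.03,0,0],
    [0.015,0,0,-0.002,-0.045,0,0],
    [0.02,0,0,-0.003,-0.06,0,0],
    [0.025,-0.001,0,-0.004,-0.08,0,0],
    [0.03,-0.001,0,-0.005,-0.1,0,0],
    [0.035,-0.001,0,-0.006,-0.12,0,0],
    [0.04,-0.001,0,-0.008,-0.136,0,0],
  ],
)

```text
time_s: 12.83
eef_pos: [0.5598, 0.1124, 0.0368]
ee_rot: [0.293, 0.013, 0.956, -0.004]
contact_force: [-3.0, 0.1, -2.3]
gripper_width: -0.001
grasp_force: 1.5
```

```bash
python3 go.py .6 .111 .037 40; python3 - <<'E'
from h import *
save('scene','s6'); b=cv2.imread('pics/s6.png')[60:300,180:500]; cv2.imwrite('pics/c6.png',cv2.resize(b,None,fx=2.5,fy=2.5,interpolation=cv2.INTER_CUBIC))
E
```

```text
q [ 0.26  1.5  -1.47  2.24  2.12  1.71 -0.43] F [-3.   0.1 -2.3]
[0.5598 0.1124 0.0368] [0.0402, -0.0014, 0.0002] [-0.003, -0.104, -0.002]
```

View pics/c6.png

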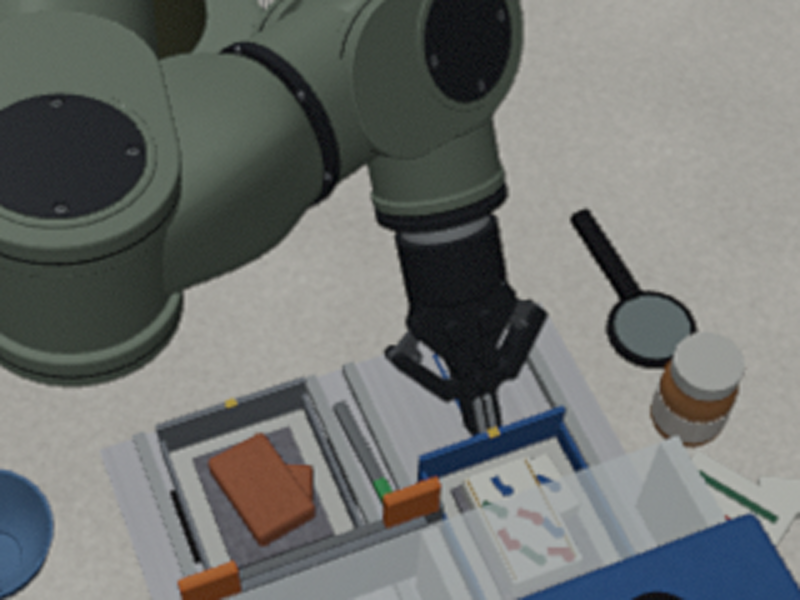

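The fingertip is centred on the yellow stripe at (493,432), and the cassette is going in square. I'll keep pushing and raise the lean to 40°.

Request:
apply_moves(
  motion=[
    [0.005,0,0,0,-0.013,0,0],
    [0.01,0,0,-0.001,-0.026,0,0],
    [0.015,0,0,-0.001,-0.04,0,0],
    [0.02,-0.001,0,-0.002,-0.053,0,0],
    [0.025,-0.001,0,-0.002,-0.066,0,0],
    [0.03,-0.001,0,-0.003,-0.08,0,0],
    [0.035,-0.001,0,-0.003,-0.093,0,0],
    [0.04,-0.001,0,-0.003,-0.104,0,0],
  ],
)

```text
time_s: 13.55
eef_pos: [0.5999, 0.1113, 0.0368]
ee_rot: [0.342, 0.013, 0.94, -0.004]
contact_force: [-3.7, 0.4, -2.5]
gripper_width: 0.0
grasp_force: 1.6
```

```bash
python3 go.py .63 .1105 .037 40
```

```text
q [ 0.27  1.53 -1.43  2.19  2.27  1.7  -0.38] F [-3.7  0.4 -2.5]
[0.5999 0.1113 0.0368] [0.0301, -0.0008, 0.0002] [-0.0, 0.0, -0.001]
```

Request:
apply_moves(
  motion=[
    [0.004,0,0,0,0,0,0],
    [0.008,0,0,0,0,0,0],
    [0.012,0,0,0,0,0,0],
    [0.016,0,0,0,0,0,0],
    [0.02,-0.001,0,0,0,0,0],
    [0.024,-0.001,0,0,0,0,0],
    [0.028,-0.001,0,0,0,0,0],
    [0.03,-0.001,0,0,0,0,0],
  ],
)

```text
time_s: 14.22
eef_pos: [0.6299, 0.1102, 0.0369]
ee_rot: [0.342, 0.013, 0.94, -0.004]
contact_force: [-4.1, 0.3, -0.9]
gripper_width: -0.001
grasp_force: 1.6
```

Now small steps of 1.5 mm, feeling for the stop.

Request:
apply_moves(
  motion=[
    [0.0015,0,0,0,0,0,0],
    [0.003,0,0,0,0,0,0],
    [0.0045,0,0,0,0,0,0],
    [0.006,0,0,0,0,0,0],
    [0.0075,0,0,0,0,0,0],
    [0.009,0,0,0,0,0,0],
  ],
)

```text
time_s: 14.72
eef_pos: [0.6385, 0.1104, 0.0369]
ee_rot: [0.342, 0.013, 0.94, -0.004]
contact_force: [-4.0, -0.2, 0.1]
gripper_width: -0.001
grasp_force: 2.0
```

Request:
apply_moves(
  motion=[
    [0.0015,0,0,0,0,0,0],
    [0.003,0,0,0,0,0,0],
    [0.0045,0,0,0,0,0,0],
    [0.006,0,0,0,0,0,0],
  ],
)

```text
time_s: 15.05
eef_pos: [0.6446, 0.1103, 0.0369]
ee_rot: [0.342, 0.013, 0.94, -0.004]
contact_force: [-3.9, 0.0, 1.1]
gripper_width: 0.0
grasp_force: 2.1
```

Request:
apply_moves(
  motion=[
    [0.0015,0,0,0,0,0,0],
    [0.003,0,0,0,0,0,0],
    [0.0045,0,0,0,0,0,0],
    [0.006,0,0,0,0,0,0],
  ],
)

```text
time_s: 15.38
eef_pos: [0.6505, 0.1103, 0.0369]
ee_rot: [0.342, 0.013, 0.94, -0.004]
contact_force: [-5.1, -0.2, -0.2]
gripper_width: 0.001
grasp_force: 2.6
```

Request:
apply_moves(
  motion=[
    [0.001,0,0,0,0,0,0],
    [0.002,0,0,0,0,0,0],
    [0.003,0,0,0,0,0,0],
    [0.004,0,0,0,0,0,0],
  ],
)

```text
time_s: 15.72
eef_pos: [0.6537, 0.1105, 0.0367]
ee_rot: [0.341, 0.012, 0.94, -0.004]
contact_force: [-33.6, -5.2, 15.2]
gripper_width: 0.0
grasp_force: 16.4
```

Force jumped to 34 N at x=0.6537, within the range expected for the stop, and the fingers took the load. I'll back off and probe once more to tell the stop from a jam.

Request:
apply_moves(
  motion=[
    [-0.006,0,0,0,0,0,0],
    [-0.012,0,0,0,0,0,0],
    [-0.012,0,0,0,0,0,0],
    [-0.006,0,0,0,0,0,0],
    [-0.003,0,0,0,0,0,0],
    [-0.0015,0,0,0,0,0,0],
    [-0.0005,0,0,0,0,0,0],
  ],
)

```text
time_s: 16.3
eef_pos: [0.6536, 0.1103, 0.0368]
ee_rot: [0.341, 0.012, 0.94, -0.004]
contact_force: [-26.7, -4.4, 15.1]
gripper_width: -0.002
grasp_force: 13.7
```

```bash
python3 - <<'E'
from h import *
save('top','t7'); b=cv2.imread('pics/t7.png')[140:300,215:425]; cv2.imwrite('pics/c7.png',cv2.resize(b,None,fx=3.7,fy=3.7,interpolation=cv2.INTER_CUBIC))
E
```

```text
(no output)
```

View pics/c7.png

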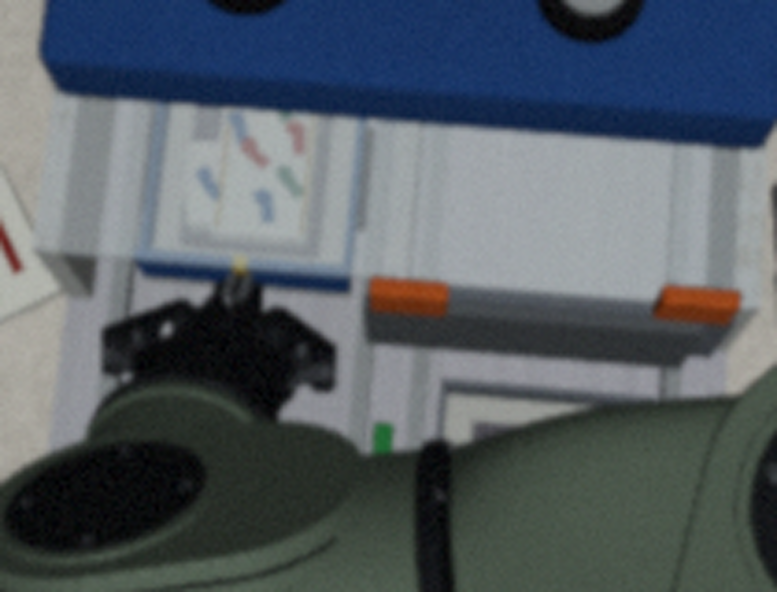

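It stopped rigidly at the same x, 0.6536 m (stop about 174 mm deep). The rear edge, (142,268) to (350,285), runs parallel to the chamber front, so the cassette is square and home. Retreating.

Request:
apply_moves(
  motion=[
    [-0.008,0,0,0,0,0,0],
    [-0.02,0,0,0,0,0,0],
    [-0.035,0.001,0,0,0,0,0],
    [-0.05,0.001,0,0,0,0,0],
    [-0.065,0.001,0.002,0,0,0,0],
    [-0.075,0.001,0.01,0,0,0,0],
    [-0.075,0.001,0.03,0,0,0,0],
    [-0.075,0.001,0.05,0,0,0,0],
    [-0.075,0.001,0.07,0,0,0,0],
    [-0.075,0.001,0.07,0,0,0,0],
  ],
)

```text
time_s: 17.18
eef_pos: [0.58, 0.1118, 0.1105]
ee_rot: [0.343, 0.013, 0.939, -0.004]
contact_force: [0.9, 0.9, -0.5]
gripper_width: 0.002
grasp_force: 0.0
```

```bash
python3 - <<'E'
from h import *
print(robot.get_obs()['q'].round(2))
save('top','t8'); b=cv2.imread('pics/t8.png')[140:340,165:475]; cv2.imwrite('pics/c8.png',cv2.resize(b,None,fx=2.5,fy=2.5,interpolation=cv2.INTER_CUBIC))
E
```

```text
[ 0.26  1.37 -1.51  2.26  2.08  1.7  -0.45]
```

View pics/c8.png

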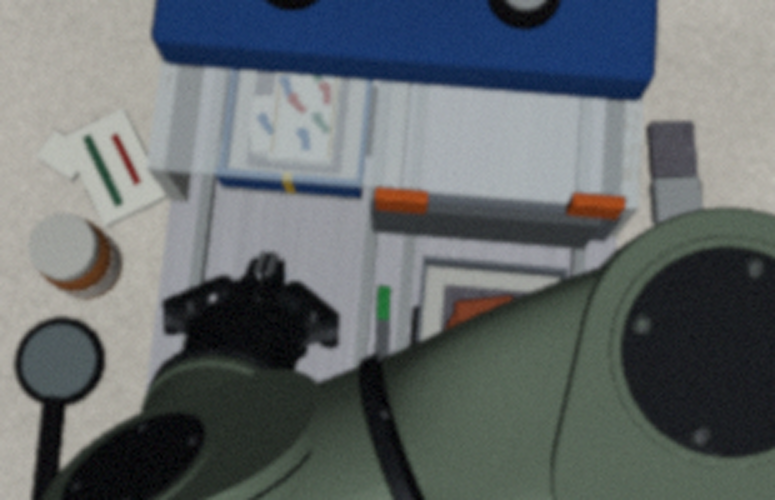

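The cassette stayed in place, with its plate at (220,182) to (362,192) and the stripe at (289,183). The tool is clear, and the pen, terracotta cassette and visible bystanders haven't moved.

```bash
python3 -c "
from h import *
print(robot.job_done())"
```

```text
the job is handed in; nothing more can be done
None
```

I opened the left door fully, pushed the tile cassette along the left lane until it met the end stop (about 174 mm deep; same place on a second push), then withdrew the arm and handed the job in at about 17 s; there was no direct reading of the seat button or a verdict.

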